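# Close the hardware case with its tilt-in lid board

### The arm

A 6-joint arm with a two-finger parallel gripper is mounted at the origin on the work surface. World frame = base frame: x ahead of the robot, y to its left, z up, the work surface at z = 0. Lengths are in m, angles in rad, forces in N, time in s.
With the tool pointing down it reaches from about 0.25 to 0.8 m from the base axis. Payload 3.9 kg.
Tool frame: the origin (TCP) lies at the very end of the fingers, on their centre line; the grasp point (between the pads) lies 19 mm behind it (r.grip_depth is the distance from the TCP to the grasp point, in m); z points along the fingers, x is the direction in which the jaws open and shut, and the axes are right-handed (so a half turn about z gives the same grasp; the last joint's range is limited). The gripper opens to 85 mm and grips with 20 to 120 N. Pads are 22 mm wide; open, the fingers measure 114 mm over their backs; the gripper's body (76 mm by 85 mm) begins 54 mm behind the grasp point. The pads swing forward as they close: fully open they stand 13 mm farther back than shut.
Start: joints at [1.205, 0.26, -0.138, 1.173, 0, 1.571], TCP at [0.188, 0.49, 0.231] pointing down, gripper open.
Joint ranges: [-2.78, 2.78], [-0.83, 1.72], [-1.28, 1.37], [-1.9, 2.12], [-1.57, 1.48], [-3.14, 3.14]. Speed limits (rad/s): [2.57, 2.57, 3.14, 3.14, 3.14, 3.14].

### API

Orientations are given as a unit quaternion [w, x, y, z].
In Python, from bench import r, cams gives the robot as it stands.
- The arm moves only by the tool arm_command, never from a script. Its argument "commands" is a list of rows, each a list of 5 numbers: the shift along the tool's x, y, z in cm, then the turn about the tool's z in rad, then the opening, from 0 (shut) to 1 (fully open). In form: [[x, y, z, yaw, gripper], ...]. A call has 1 to 10 rows; each row shifts and turns the commanded pose from where the row before left it, along the tool's axes as they then stand; what a row does not reach is not made up. A row lasts 1/12 s, in which the tool goes at most 41.7 mm and 7.16 degrees, less where a joint would pass 70% of its speed; a pose out of reach is approached as far as the arm can. A call is refused whole if a number of a shift passes 4.17 or a number of a turn 0.125, either way. A call with a gripper value outside its range is refused whole. The fingers move at their own pace and stop on an object; "force" is the grip in N (left out, the last holds). Time passes only in rows, so rows that do not move let the fingers close. It gives the time, the measured TCP pose, the force and the opening at its end, in the units of the state.
- r.get_state(): the state, without advancing time (a new reading comes with each control period).
- cams.get_image(name): name is "scene" or "top" or "wrist"; returns a dict with "img" (384x512x3 uint8, red, green, blue), "range_z" (384x512 float32, m along the optical axis (not along the pixel's ray), 0 where there is no reading), "mtx" (3x3 intrinsics, pixels), "k1" (the pictures are not rectified: a ray, as slopes to the right and down, at radius r is drawn at 1 + k1 r^2 times it, then the intrinsics apply), "R" (3x3) and "t" (3): a world point X has camera coordinates R X + t; the wrist camera has in their place "tool_from_camera" (4x4, takes a point from camera to tool coordinates, whose origin is the TCP and whose axes are the tool frame's). Camera axes: x right, y down, z forward; pixel columns grow to the right and rows downward; lengths in m; the calibration is good to about 2 mm. A picture is of the moment at which its call begins: read the wrist's pose just before it.
- r.close_job(): hands the job in, once; it reports no verdict.
The state is a dict: "clock": time; "joints": joint angles; "qvel": joint speeds; "joint_efforts": joint torques, N m; "ee_pos": TCP position; "eef_rot": TCP orientation; "ft_force": force on the tool from outside, world axes, zero at the start; "wrist_torque": the same for the moment, N m; "finger_gap": finger opening in m.
Only numpy, scipy, OpenCV 4.12 (cv2) and the standard library are available. Lean on these libraries where they do the work, as an engineer would, in place of code of your own. Each camera call takes 0.05 s, during which the arm holds its last target.

### The job

The lid board of the open wooden hardware case is stowed under the low shelf: pull it out by its tongue, let it lie flat on the bench, and take it again by the grip rib on top. The board is longer than the case's opening, so tilt it, pass the tongue end in under the wide lip (the deep pocket, at the end away from the rubber stop), bring the other end down past the narrow lip, and draw the board back until it presses firmly against the rubber stop, without ramming it. Leave it lying flat on both ledges with an end under each lip, let go, and leave the jar, the spool and the hammer where they are.

Things in the scene. Friction and masses are not known exactly. Their poses are not given: they have to be found in the camera images.
- board: Plywood lid board, 8 mm thick, 200 mm long along its y, about 0.25 kg. 100 mm wide from y = -50 to +100 mm; from y = -100 to -50 it narrows to a tongue 44 mm wide. A grip rib stands on top. Origin: mid length and width, on the underside; z points out of the rib side. At the start it lies flat on the bench under the shelf, only the tongue end sticking out about 60 mm.
- board_rib (a point): Middle of the top of the board's grip rib (board y = +12 mm, 38 mm above the underside), above the centre of mass. The rib is 14 mm wide (x), 56 mm long (y) and stands 30 mm above the board.
- board_tip (a point): Middle of the tongue's end face (board y = -100 mm, 4 mm above the underside).
- board_tail (a point): Middle of the board's wide end face (board y = +100 mm, 4 mm above the underside).
- case: Fixed dark wooden case, 136 mm wide (x), 72 mm high, outside y = -125 to +131 mm; origin on its underside, on the bench. Opening in the top: y = -65 to +95 mm, x = -58 to +58 mm (the full inside width). Home, the board lies on both ledges with its y axis along the case's y axis, its origin at case y = +13, z = 22 mm. Floor, with small hardware, at z = 6 mm.
- wide_lip (a point): Middle of the lower inner edge of the wide lip (case y = -65, z = 52 mm). The lip is 20 mm thick (top z = 72) and roofs the deep pocket from y = -113 (inner face of the end wall) to -65 mm. Under it the ledge, top at z = 22 mm, y = -113 to -59 mm, full inside width.
- narrow_lip (a point): Middle of the lower inner edge of the narrow lip (case y = +95, z = 52 mm). The lip is 20 mm thick (top z = 72) and reaches back to the end wall. Under it the ledge, top at z = 22 mm, y = +79 to +119 mm, full inside width, and the rubber stop.
- stop: Rubber strip on the inner end wall under the case's narrow lip, 110 mm wide, 6 mm thick, 26 mm high; origin at its centre (case y = +116 mm, z = 36 mm), its free face at case y = +113 mm. Fixed to the case. The board's wide end is drawn against it; press it home with some 3 to 10 N.
- shelf: Fixed low white shelf over the board: 174 mm wide (x), 200 mm deep (y), its underside 48 mm and its top 58 mm above the bench; inside width 150 mm between the side boards. Origin on the bench at its centre. The mouth is at its y = -100 mm end and opens to its -y. A carton stands on it (y -5 to +95 mm, up to 113 mm high).
- jar: Closed glass jar, 72 mm across, 85 mm high, standing on the bench; origin at the centre of its foot. Leave alone.
- spool: Wooden thread spool, 44 mm across, 50 mm high, standing; origin at the centre of its foot. Leave alone.
- hammer: Hammer lying on the bench, origin near the middle of its length. Leave alone.
Things that resemble listed ones, but are neither listed nor needed, are in the scene too. Leave any orange or red look-alike of the board alone.

How it is judged:
By the outcome, as a careful person would: the job done as asked, in the order asked, and still so for the second after the job is handed in, with the robot touching nothing.
It also fails if it takes over 58 s, if anything falls off the work surface, if the arm or the gripper's body presses on something with over 40 N, if the wrist force passes 120 N, or if a joint passes its speed limit or range.

## Working session

There is one attempt and no reset: what is moved stays moved. The work goes in short steps, Python scripts to look and compute and a tool call to move; the robot and the scene stay as the last step left them, time stands still between calls to the robot, and variables do not carry over. Pictures are saved under pics/ and viewed, and the job is handed in when it is done.

Besides the shell and the picture viewer there is one more tool, called after "Emit:" by a JSON object that holds its "method" and its "body", one argument or row to a line. arm_command: Moves the arm, as the interface text tells. Its arguments: {"type":"object","properties":{"commands":{"type":"array"},"force":{"type":"number"}},"required":["commands"]}

```bash
ls; mkdir -p pics; python3 - <<'E'
from bench import r,cams
import cv2,numpy as np
print(r.get_state())
for n in ("scene","top","wrist"):
    d=cams.get_image(n); cv2.imwrite(f"pics/{n}0.png",d["img"][:,:,::-1]); np.savez(f"{n}0.npz",**d)
    print(n,{k:v for k,v in d.items() if k not in("img","range_z")})
E
```

```text
pics
{'clock': 0.0, 'joints': array([ 1.20501750e+00,  2.60665525e-01, -1.39361191e-01,  1.17268945e+00,
        3.44176685e-05,  1.57081824e+00]), 'qvel': array([ 8.43201068e-05, -2.41537566e-04, -1.43036442e-03,  6.10088757e-04,
       -7.80447585e-04,  4.11740252e-04]), 'joint_efforts': array([ 6.93724614e-04, -4.05674958e+01,  2.53923100e+01,  1.88719702e-02,
       -2.08471499e-05,  5.47942619e-06]), 'ee_pos': array([0.18752974, 0.4896456 , 0.23047757]), 'eef_rot': array([ 5.29827147e-04,  8.23922312e-01,  5.66701952e-01, -8.00639865e-04]), 'ft_force': array([ 0.19406018, -0.52227805,  0.21709007]), 'wrist_torque': array([-0.02757651, -0.01053336,  0.01119167]), 'finger_gap': 0.08555751508138128}
scene {'mtx': array([[407.26242148,   0.        , 253.37227987],
       [  0.        , 407.26242148, 189.98645188],
       [  0.        ,   0.        ,   1.        ]]), 'k1': -0.0885860374459423, 'R': array([[-0.49349213,  0.8697223 ,  0.00697449],
       [ 0.71023274,  0.40759834, -0.57396258],
       [-0.50203084, -0.27829251, -0.81885182]]), 't': array([ 0.10704324, -0.42491067,  1.5
[... 265 characters left out ...]
 [-0.99732866, -0.00998468, -0.07235912],
       [ 0.07227982,  0.00808732, -0.9973516 ]]), 't': array([0.17638002, 0.53424846, 1.46451464])}
wrist {'mtx': array([[280.75926126,   0.        , 253.98742569],
       [  0.        , 280.75926126, 188.98511531],
       [  0.        ,   0.        ,   1.        ]]), 'k1': -0.03837016121936843, 'tool_from_camera': array([[ 9.99999784e-01, -6.18140141e-04, -2.25080768e-04,
        -7.77470829e-04],
       [ 6.55338210e-04,  9.65900842e-01,  2.58911441e-01,
        -6.63724207e-02],
       [ 5.73621483e-05, -2.58911532e-01,  9.65901038e-01,
        -1.42519364e-01],
       [ 0.00000000e+00,  0.00000000e+00,  0.00000000e+00,
         1.00000000e+00]])}
```

View pics/scene0.png

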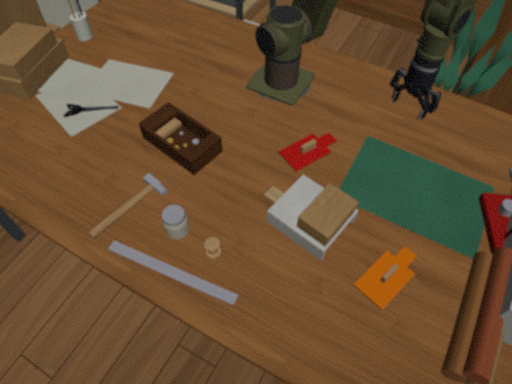

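View pics/top0.png

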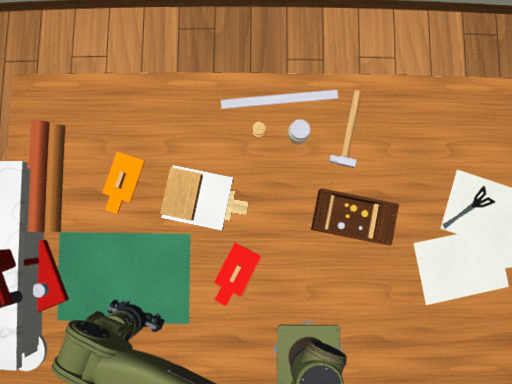

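View pics/wrist0.png

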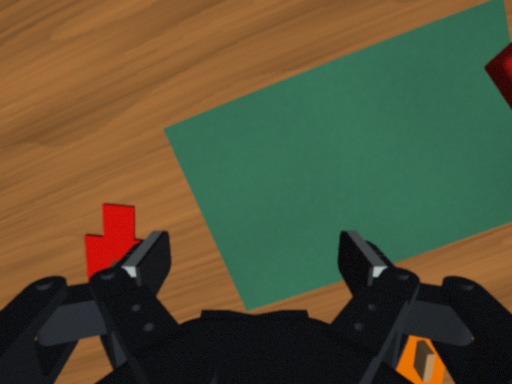

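The shelf is at top px (198,197) with the tongue out to the right at (238,208). The case is at (355,217). Next I'll zoom in and measure.

```bash
cat > h.py <<'E'
import numpy as np,cv2
from scipy.spatial.transform import Rotation as Ro
def ray(d,uv):
    uv=np.atleast_2d(np.float64(uv)); K=d["mtx"]
    xd=(uv-[K[0,2],K[1,2]])/K[0,0]; x=xd.copy()
    for _ in range(30): x=xd/(1+d["k1"]*(x**2).sum(1,keepdims=True))
    return np.c_[x,np.ones(len(x))]
def extr(d,s=None):
    if "R" in d: return d["R"].T, -d["R"].T@d["t"]
    T=d["tool_from_camera"]; q=s["eef_rot"]; Rw=Ro.from_quat([q[1],q[2],q[3],q[0]]).as_matrix()
    return Rw@T[:3,:3], Rw@T[:3,3]+s["ee_pos"]
def plane(d,uv,z,s=None):
    A,c=extr(d,s); w=ray(d,uv)@A.T; k=(z-c[2])/w[:,2]; return c+w*k[:,None]
def depth(d,uv,s=None):
    A,c=extr(d,s); uv=np.atleast_2d(uv); 
    z=np.array([d["range_z"][int(round(v)),int(round(u))] for u,v in uv]); return c+(ray(d,uv)*z[:,None])@A.T
def proj(d,X,s=None):
    A,c=extr(d,s); p=(np.atleast_2d(X)-c)@A; p=p/p[:,2:]; x=p[:,:2]; r2=(x**2).sum(1,keepdims=True)
    return x*(1+d["k1"]*r2)*d["mtx"][0,0]+[d["mtx"][0,2],d["mtx"][1,2]]
def cloud(d,s=None):
    v,u=np.mgrid[:384,:512]; uv=np.c_[u.ravel(),v.ravel()]; A,c=extr(d,s)
    z=d["range_z"].ravel(); P=c+(ray(d,uv)*z[:,None])@A.T; P[z==0]=np.nan; return P.reshape(384,512,3)
E
python3 - <<'E'
import numpy as np,cv2
im=cv2.imread("pics/top0.png")
a=cv2.resize(im[150:260,150:260],None,fx=5,fy=5,interpolation=cv2.INTER_CUBIC)
cv2.imwrite("pics/top0a.png",a)
cv2.imwrite("pics/top0b.png",cv2.resize(im[170:260,295:415],None,fx=6,fy=6,interpolation=cv2.INTER_CUBIC))
from h import *
d=dict(np.load("top0.npz"));P=cloud(d)
# high patches
for nm,(u0,v0,u1,v1) in dict(shelf=(150,155,260,240),case=(300,180,410,255)).items():
    z=P[v0:v1,u0:u1,2]
    print(nm,np.histogram(z,bins=[-.01,.003,.01,.02,.03,.04,.05,.055,.062,.068,.076,.1,.12]))
E
```

```text
shelf (array([4603, 1149,  113,    1,    0,   19,  321, 1292,  166,   16,   54,
       1565]), array([-0.01 ,  0.003,  0.01 ,  0.02 ,  0.03 ,  0.04 ,  0.05 ,  0.055,
        0.062,  0.068,  0.076,  0.1  ,  0.12 ]))
case (array([4180, 1750,  312,  205,   39,   39,   23,   43,  207, 1277,  131,
          0]), array([-0.01 ,  0.003,  0.01 ,  0.02 ,  0.03 ,  0.04 ,  0.05 ,  0.055,
        0.062,  0.068,  0.076,  0.1  ,  0.12 ]))
```

View pics/top0a.png

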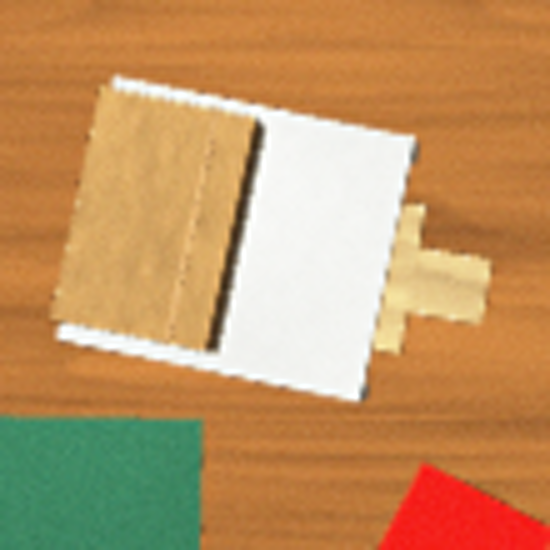

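View pics/top0b.png

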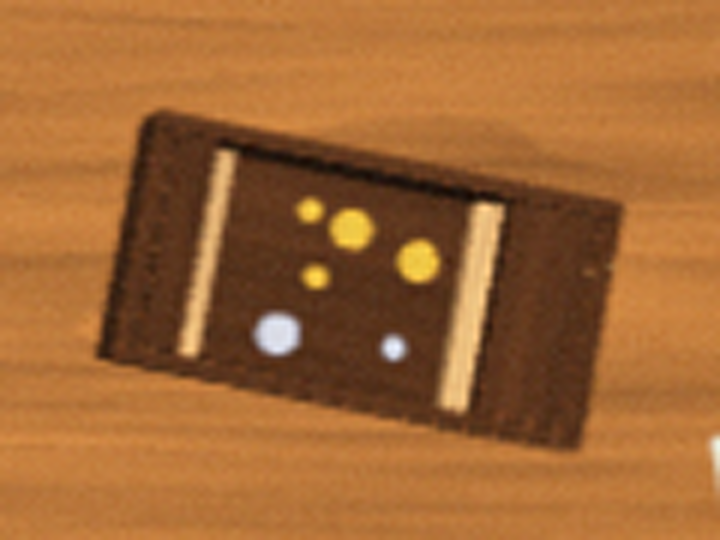

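```bash
python3 - <<'E'
from h import *
d=dict(np.load("top0.npz"));P=cloud(d)
hsv=cv2.cvtColor(d["img"],cv2.COLOR_RGB2HSV)
# case: dark brown mask
def rect(mask,z,d=d):
    n,l,st,_=cv2.connectedComponentsWithStats(mask.astype(np.uint8)); i=1+np.argmax(st[1:,4])
    c=max(cv2.findContours((l==i).astype(np.uint8),cv2.RETR_EXTERNAL,cv2.CHAIN_APPROX_NONE)[0],key=cv2.contourArea)[:,0]
    X=plane(d,c,z)[:,:2]; R=cv2.minAreaRect((X*1000).astype(np.float32)); return R,cv2.boxPoints(R)
roi=np.zeros((384,512),bool); roi[180:255,305:405]=1
m=roi&(P[...,2]>.066)
print("case depth",rect(m,.072))
m=roi&(hsv[...,2]<110)
print("case dark",rect(m,.072))
roi[:]=0; roi[155:240,155:240]=1
m=roi&(P[...,2]>.05)
print("shelf",rect(m&True,.058))
# tongue in both views
for nm in("top","scene"):
    e=dict(np.load(nm+"0.npz")); cv2.imwrite(f"pics/{nm}_t.png",cv2.resize(e["img"][...,::-1][(190 if nm=="top" else 175):(225 if nm=="top" else 220),(220 if nm=="top" else 255):(255 if nm=="top" else 300)],None,fx=14,fy=14,interpolation=cv2.INTER_CUBIC))
uv=np.array([[490,260],[484,324],[424,250],[412,316],[426,206],[402,354]])/5+150-.4
print("tongue",plane(d,uv,.008).round(4))
uv=np.array([[416,136],[362,400],[115,78],[57,338]])/5+150-.4
print("shelf corners",plane(d,uv,.058).round(4))
uv=np.array([[152,112],[622,205],[580,450],[100,358]])/6+[295,170]-.4
print("case corners",plane(d,uv,.072).round(4))
E
```

```text
case depth (((458.82098388671875, -143.4182891845703), (254.24366760253906, 136.94534301757812), 79.09215545654297), array([[ 367.53018  , -255.28632  ],
       [ 502.00128  , -281.20047  ],
       [ 550.1118   ,  -31.550262 ],
       [ 415.6407   ,   -5.6361084]], dtype=float32))
case dark (((458.7227478027344, -139.33372497558594), (261.4413146972656, 135.34103393554688), 79.28384399414062), array([[ 367.9257   , -255.19177  ],
       [ 500.90646  , -280.35757  ],
       [ 549.5198   ,  -23.475677 ],
       [ 416.53903  ,    1.6901245]], dtype=float32))
shelf (((516.9815673828125, 370.8485412597656), (208.41043090820312, 174.1624298095703), 79.12747955322266), array([[411.8079 , 284.93954],
       [582.844  , 252.08823],
       [622.1553 , 456.75754],
       [451.11914, 489.60886]], dtype=float32))
tongue [[0.5063 0.204  0.008 ]
 [0.4637 0.2075 0.008 ]
 [0.5125 0.2481 0.008 ]
 [0.4685 0.2555 0.008 ]
 [0.5419 0.2472 0.008 ]
 [0.4432 0.2618 0.008 ]]
shelf corners [[0.5834 0.2517 0.058 ]
 [0.4128 0.284  0.058 ]
 [0.6195 0.4483 0.058 ]
 [0.4502 0.482  0.058 ]]
case corners [[ 0.5478 -0.0281  0.072 ]
 [ 0.5005 -0.2808  0.072 ]
 [ 0.3699 -0.257   0.072 ]
 [ 0.4169 -0.0006  0.072 ]]
```

View pics/scene_t.png

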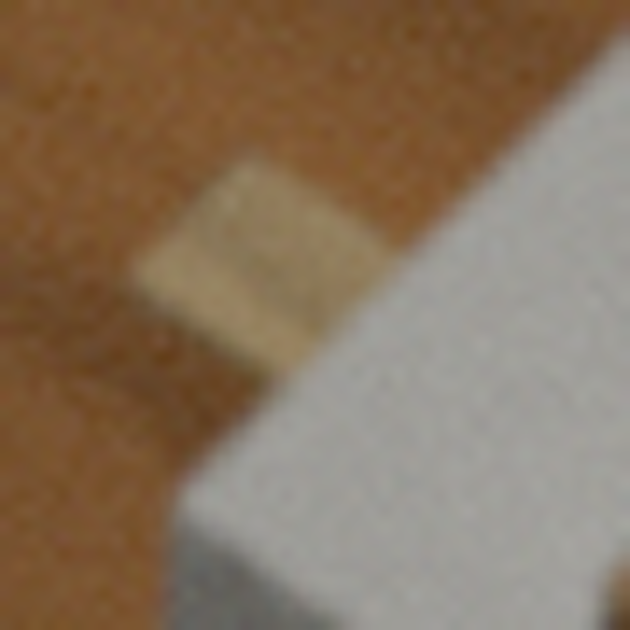

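Emit:
{"method": "arm_command", "body": {
  "commands": [
    [-1.43,3.76,0,0,0.72],
    [-1.43,3.76,0,0,0.72],
    [-1.43,3.76,0,0,0.72],
    [-1.43,3.76,0,0,0.72],
    [-1.43,3.76,0,0,0.72],
    [-1.43,3.76,0,0,0.72],
    [-1.43,3.76,0,0,0.72],
    [-1.43,3.76,0,0,0.72],
    [-1.43,3.76,0,0,0.72],
    [-1.43,3.76,0,0,0.72]
  ],
  "force": 40
}}

```text
clock: 0.98
ee_pos: [0.4888, 0.2205, 0.2311]
eef_rot: [-0.0, 0.824, 0.567, -0.0]
ft_force: [-0.5, 0.2, 0.1]
finger_gap: 0.0616
```

Emit:
{"method": "arm_command", "body": {
  "commands": [
    [0,0,0,0.122,0.72],
    [0,0,0,0.122,0.72],
    [0,0,0,0.122,0.72],
    [0,0,0,0.122,0.72],
    [0,0,0,0.122,0.72],
    [0,0,0,0.122,0.72],
    [0,0,0,0.122,0.72],
    [0,0,0,0.122,0.72],
    [0,0,0,0.122,0.72],
    [0,0,0,0.122,0.72]
  ]
}}

```text
clock: 1.82
ee_pos: [0.4875, 0.2221, 0.2309]
eef_rot: [0.0, 1.0, -0.011, -0.0]
ft_force: [-0.0, -0.5, -0.2]
finger_gap: 0.0616
```

Emit:
{"method": "arm_command", "body": {
  "commands": [
    [0,0,3,0.118,0.72],
    [0,0,3,0,0.72],
    [0,0,3,0,0.72],
    [0,0,0,0,0.72],
    [0,0,0,0,0.72]
  ]
}}

```text
clock: 2.23
ee_pos: [0.486, 0.2214, 0.14]
eef_rot: [0.001, 0.998, -0.066, -0.002]
ft_force: [0.4, 0.3, 0.7]
finger_gap: 0.0614
```

```bash
python3 - <<'E'
from bench import r,cams
from h import *
import pickle
s=r.get_state(); d=cams.get_image("wrist"); pickle.dump((s,d),open("w1.pkl","wb"))
print(s["ee_pos"],s["eef_rot"])
cv2.imwrite("pics/w1.png",d["img"][:,:,::-1])
E
```

```text
[0.48602263 0.22143702 0.13997447] [ 0.00115228  0.99778738 -0.06644083 -0.00215147]
```

View pics/w1.png

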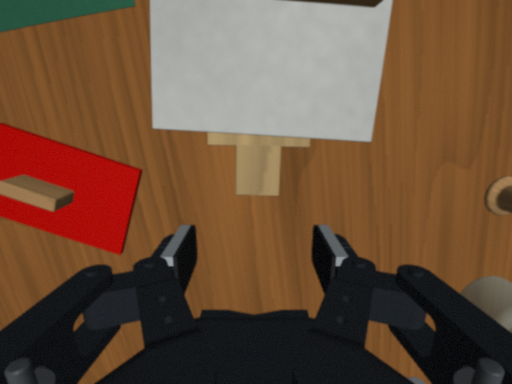

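```bash
python3 - <<'E'
from h import *
import pickle
s,d=pickle.load(open("w1.pkl","rb"))
X=plane(d,[[236,195],[279.5,196],[238,147],[281.5,149],[208,144],[309.5,147]],.008,s);print(X.round(4))
print(plane(d,[[153,128],[371,141]],.058,s))
t=(X[0]+X[1])/2; b=(X[2]+X[3])/2; w=X[4]-X[5]; print(t, np.degrees(np.arctan2(*(b-t)[1::-1])),np.degrees(np.arctan2(w[1],w[0])), np.linalg.norm(w[:2]))
q=s["eef_rot"];print(np.degrees(2*np.arctan2(q[2],q[1])))
E
```

```text
[[0.4641 0.2088 0.008 ]
 [0.5079 0.2019 0.008 ]
 [0.4733 0.2567 0.008 ]
 [0.5151 0.2492 0.008 ]
 [0.4448 0.2635 0.008 ]
 [0.5424 0.2475 0.008 ]]
[[0.41284345 0.28591156 0.058     ]
 [0.58267237 0.25295262 0.058     ]]
[0.48598006 0.20533978 0.008     ] 80.2158768943767 170.69334126398385 0.0988609532313982
-7.619193374541148
```

Emit:
{"method": "arm_command", "body": {
  "commands": [
    [0.25,0.1,2.5,0.03,0.72],
    [0,0,2.5,0,0.72],
    [0,0,2.5,0,0.72],
    [0,0,2.5,0,0.72],
    [0,0,2,0,0.72],
    [0,0,1,0,0.72],
    [0,0,0.3,0,0.72],
    [0,0,0,0,0.72]
  ]
}}

```text
clock: 2.95
ee_pos: [0.4911, 0.2214, 0.0092]
eef_rot: [-0.0, 0.997, -0.081, 0.001]
ft_force: [0.2, -0.1, 0.3]
finger_gap: 0.0616
```

```bash
python3 - <<'E'
from bench import r,cams
from h import *
s=r.get_state(); d=cams.get_image("wrist")
print(s["ee_pos"],s["eef_rot"],s["ft_force"])
cv2.imwrite("pics/w2.png",d["img"][:,:,::-1])
E
```

```text
[0.49109697 0.22135724 0.0091562 ] [-3.30923418e-04  9.96682171e-01 -8.13892099e-02  5.80616101e-04] [ 0.24880859 -0.12959914  0.3180589 ]
```

View pics/w2.png

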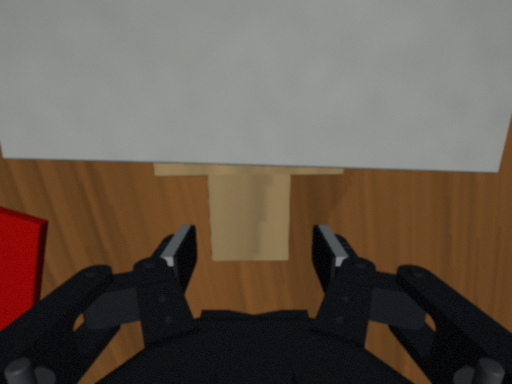

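Emit:
{"method": "arm_command", "body": {
  "commands": [
    [-0.25,0.1,0.3,0,0.72],
    [0,0,0.3,0,0.72],
    [0,0,0.1,0,0.72],
    [0,0,0,0,0.72]
  ]
}}

```text
clock: 3.33
ee_pos: [0.4875, 0.2203, 0.0016]
eef_rot: [-0.0, 0.997, -0.081, 0.0]
ft_force: [0.0, 0.5, 0.2]
finger_gap: 0.0616
```

Emit:
{"method": "arm_command", "body": {
  "commands": [
    [0,0,0,0,0.4],
    [0,0,0,0,0.4],
    [0,0,0,0,0.4],
    [0,0,0,0,0.4],
    [0,0,0,0,0.4],
    [0,0,0,0,0.4]
  ],
  "force": 40
}}

```text
clock: 3.83
ee_pos: [0.4877, 0.2204, 0.0019]
eef_rot: [-0.0, 0.997, -0.081, 0.0]
ft_force: [-0.6, -0.9, 5.2]
finger_gap: 0.0424
```

Emit:
{"method": "arm_command", "body": {
  "commands": [
    [0,1,-0.1,0,0.4],
    [0,2,0,0,0.4],
    [0,2,0,0,0.4],
    [0,2,0,0,0.4],
    [0,2,0,0,0.4],
    [0,2,0,0,0.4],
    [0,2,0,0,0.4],
    [0,2,0,0,0.4],
    [0,1.8,0,0,0.4],
    [0,0,0,0,0.4]
  ]
}}

```text
clock: 4.67
ee_pos: [0.4584, 0.0512, 0.0019]
eef_rot: [0.001, 0.997, -0.083, -0.001]
ft_force: [-0.5, -0.5, -1.0]
finger_gap: 0.0424
```

```bash
python3 - <<'E'
from bench import r,cams
from h import *
s=r.get_state(); d=cams.get_image("scene")
print(s["ee_pos"],s["ft_force"],s["finger_gap"])
cv2.imwrite("pics/s3.png",cv2.resize(d["img"][80:300,120:400,::-1],None,fx=2.7,fy=2.7))
E
```

```text
[0.45843813 0.05118961 0.00193964] [-0.48663315 -0.49508333 -0.97788489] 0.042401168738258714
```

View pics/s3.png

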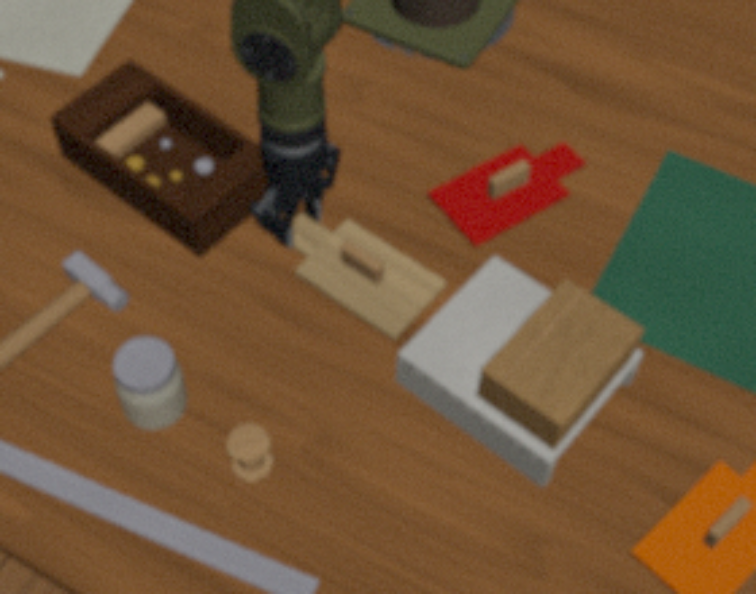

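Emit:
{"method": "arm_command", "body": {
  "commands": [
    [0,0,0,0,0.65],
    [0,0,0,0,0.65],
    [0,0,0,0,0.65],
    [0,0,-3,0,0.65],
    [0,0,-3,0,0.65],
    [0,0,-3,0,0.65],
    [0,-2.5,-1,0,0.65],
    [0,-2.5,0,0,0.65],
    [0,0,0,0,0.65]
  ]
}}

```text
clock: 5.47
ee_pos: [0.4711, 0.1081, 0.104]
eef_rot: [-0.002, 0.997, -0.079, 0.003]
ft_force: [0.8, -0.5, 0.7]
finger_gap: 0.0553
```

```bash
python3 - <<'E'
from bench import r,cams
from h import *
import pickle
s=r.get_state(); d=cams.get_image("wrist"); pickle.dump((s,d),open("w4.pkl","wb"))
print(s["ee_pos"],s["eef_rot"])
cv2.imwrite("pics/w4.png",d["img"][:,:,::-1])
E
```

```text
[0.47107986 0.10811957 0.10400858] [-0.00196572  0.99685067 -0.07923651  0.00253852]
```

View pics/w4.png

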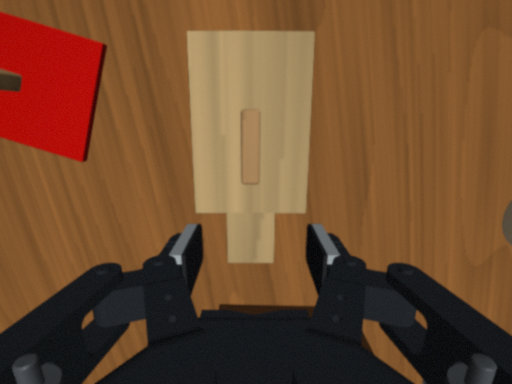

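```bash
python3 - <<'E'
from h import *
import pickle
s,d=pickle.load(open("w4.pkl","rb"))
X=plane(d,[[241.5,110],[260,110],[242,184],[260,184]],.038,s);print(X.round(4)); print("rib",X.mean(0))
B=plane(d,[[188,31],[314,31],[195.5,213],[307,213],[229,263],[273.5,263]],.008,s);print(B.round(4))
t=(B[4]+B[5])/2; b=(B[0]+B[1])/2; print(t,b,np.degrees(np.arctan2(*(b-t)[1::-1])),np.linalg.norm(b-t))
y=(b-t)/np.linalg.norm(b-t); print("rib from tip", t+.112*y)
q=s["eef_rot"];print(np.degrees(2*np.arctan2(q[2],q[1])))
E
```

```text
[[0.4721 0.1767 0.038 ]
 [0.4852 0.1745 0.038 ]
 [0.4632 0.1227 0.038 ]
 [0.4768 0.1205 0.038 ]]
rib [0.47436068 0.14859088 0.038     ]
[[0.4402 0.2427 0.008 ]
 [0.5367 0.2273 0.008 ]
 [0.415  0.0958 0.008 ]
 [0.5142 0.0797 0.008 ]
 [0.4357 0.0417 0.008 ]
 [0.4773 0.0349 0.008 ]]
[0.45649916 0.03826347 0.008     ] [0.48842403 0.23500605 0.008     ] 80.78311083488107 0.1993159305016073
rib from tip [0.47443845 0.14881745 0.008     ]
-9.08941057558429
```

Emit:
{"method": "arm_command", "body": {
  "commands": [
    [-0.16,-2.03,0,0,0.5],
    [-0.16,-2.03,0,0,0.5],
    [0,0,2,0,0.5],
    [0,0,2,0,0.5],
    [0,0,2,0,0.5],
    [0,0,1.7,0,0.5],
    [0,0,0.8,0,0.5],
    [0,0,0,0,0.5]
  ]
}}

```text
clock: 6.18
ee_pos: [0.4694, 0.1436, 0.0152]
eef_rot: [0.001, 0.997, -0.081, -0.002]
ft_force: [-0.7, 0.2, -0.3]
finger_gap: 0.0427
```

```bash
python3 - <<'E'
from bench import r,cams
from h import *
s=r.get_state(); d=cams.get_image("wrist")
print(s["ee_pos"],s["eef_rot"],s["ft_force"])
cv2.imwrite("pics/w5.png",d["img"][:,:,::-1])
E
```

```text
[0.46938845 0.14362065 0.01519254] [ 0.00107671  0.99668767 -0.08128161 -0.00241363] [-0.71725783  0.20434243 -0.33672457]
```

View pics/w5.png

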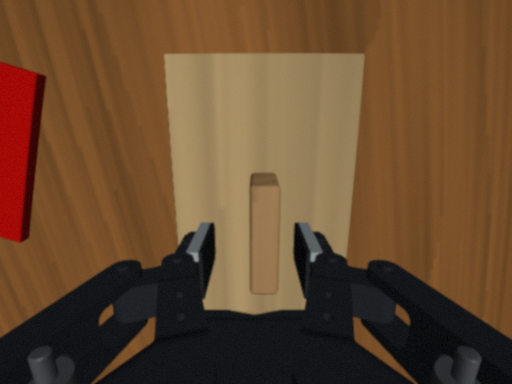

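Emit:
{"method": "arm_command", "body": {
  "commands": [
    [0.4,-0.55,0,0,0.5],
    [0,0,0,0,0.3],
    [0,0,0,0,0.05],
    [0,0,0,0,0.05],
    [0,0,0,0,0.05],
    [0,0,0,0,0.05],
    [0,0,0,0,0.05],
    [0,0,0,0,0.05]
  ],
  "force": 30
}}

```text
clock: 6.9
ee_pos: [0.4775, 0.1498, 0.0184]
eef_rot: [-0.001, 0.997, -0.081, 0.001]
ft_force: [-0.6, 1.0, 5.4]
finger_gap: 0.0134
```

Emit:
{"method": "arm_command", "body": {
  "commands": [
    [0,0,0,0,0.3],
    [0,0,0,0,0.3],
    [0,0,0,0,0.3]
  ]
}}

```text
clock: 7.15
ee_pos: [0.4764, 0.149, 0.0172]
eef_rot: [0.0, 0.997, -0.081, -0.0]
ft_force: [-0.1, -0.1, -0.5]
finger_gap: 0.0258
```

```bash
python3 - <<'E'
from bench import r,cams
from h import *
s=r.get_state(); d=cams.get_image("wrist")
print(s["ee_pos"],s["eef_rot"],s["ft_force"],s["finger_gap"])
cv2.imwrite("pics/w6.png",d["img"][:,:,::-1])
E
```

```text
[0.47635601 0.14902895 0.01722344] [ 1.99921467e-04  9.96679304e-01 -8.14267044e-02 -1.29049527e-04] [-0.11858258 -0.06738162 -0.47678499] 0.025807784551635866
```

View pics/w6.png

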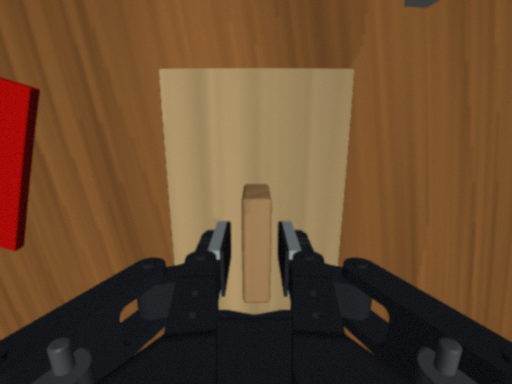

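Emit:
{"method": "arm_command", "body": {
  "commands": [
    [0,0,-0.4,0,0.3],
    [0,0,0,0,0.05],
    [0,0,0,0,0.05],
    [0,0,0,0,0.05],
    [0,0,0,0,0.05],
    [0,0,0,0,0.05]
  ],
  "force": 30
}}

```text
clock: 7.7
ee_pos: [0.477, 0.1492, 0.0218]
eef_rot: [-0.0, 0.997, -0.081, 0.0]
ft_force: [-1.2, -0.7, 5.7]
finger_gap: 0.0135
```

```bash
python3 - <<'E'
from h import *
d=dict(np.load("scene0.npz"))
O=np.array([.4582,-.145,0]); a=np.radians(79.4); y=np.array([np.cos(a),np.sin(a),0]); x=np.array([y[1],-y[0],0])
def W(px,py,pz): return O+x*px+y*py+np.array([0,0,pz])
im=d["img"][:,:,::-1].copy(); f=6; x0,y0=130,95
im=cv2.resize(im[y0:y0+85,x0:x0+100],None,fx=f,fy=f,interpolation=cv2.INTER_CUBIC)
t=dict(np.load("top0.npz")); it=cv2.resize(t["img"][170:260,295:415,::-1],None,fx=6,fy=6,interpolation=cv2.INTER_CUBIC)
for dd,I,o in((d,im,(x0,y0)),(t,it,(295,170))):
    for P in ([(-.068,-.125,.072),(.068,-.125,.072),(.068,.131,.072),(-.068,.131,.072)],[(-.058,-.065,.072),(.058,-.065,.072),(.058,.095,.072),(-.058,.095,.072)],[(-.058,-.059,.022),(.058,-.059,.022)],[(-.058,.079,.022),(.058,.079,.022)]):
        q=proj(dd,[W(*p) for p in P]); q=((q-o+.5)*6-.5).round().astype(np.int32); cv2.polylines(I,[q],True,(255,255,0),1)
cv2.imwrite("pics/c_s.png",im); cv2.imwrite("pics/c_t.png",it)
E
```

```text
(no output)
```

View pics/c_s.png

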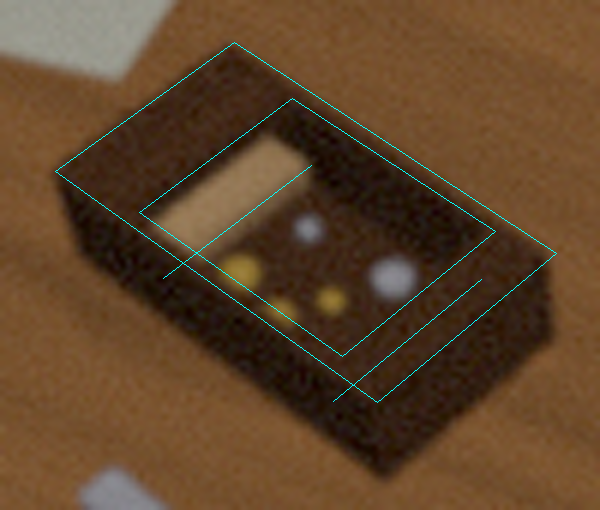

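View pics/c_t.png

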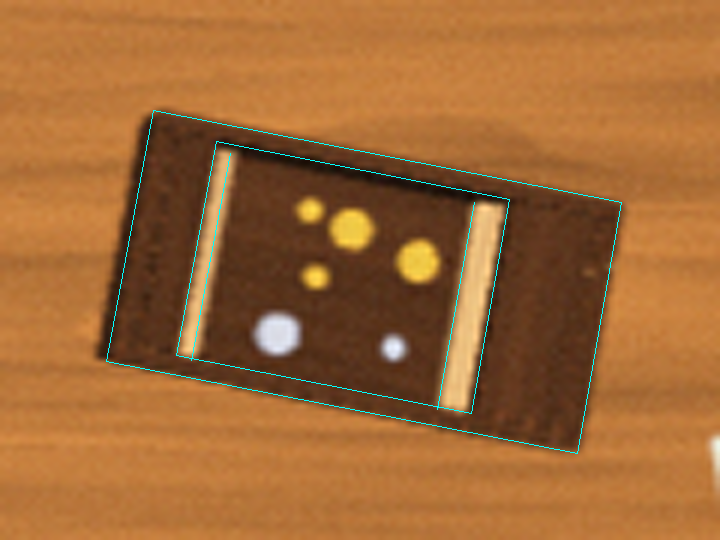

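Emit:
{"method": "arm_command", "body": {
  "commands": [
    [0,0,-2,0.024,0.05],
    [0,0,-2.5,0,0.05],
    [0,0,-2.5,0,0.05],
    [0,0,-2,0,0.05],
    [0,0,-0.5,0,0.05],
    [0,0,0,0,0.05],
    [0,0,0,0,0.05]
  ]
}}

```text
clock: 8.28
ee_pos: [0.4759, 0.149, 0.1153]
eef_rot: [0.0, 0.996, -0.093, -0.001]
ft_force: [-0.4, -0.8, -3.4]
finger_gap: 0.0133
```

Emit:
{"method": "arm_command", "body": {
  "commands": [
    [0.25,1.5,0,0,0.05],
    [0.4,2.5,0,0,0.05],
    [0.4,2.5,0,0,0.05],
    [0.4,2.5,0,0,0.05],
    [0.4,2.5,0,0,0.05],
    [0.4,2.5,0,0,0.05],
    [0.4,2.5,0,0,0.05],
    [0.4,2.5,0,0,0.05],
    [0.25,1.5,0,0,0.05],
    [0,0,0,0,0.05]
  ]
}}

```text
clock: 9.12
ee_pos: [0.4692, -0.0608, 0.1142]
eef_rot: [0.001, 0.995, -0.095, -0.002]
ft_force: [-0.3, -0.0, -2.4]
finger_gap: 0.0131
```

```bash
cat > st.py <<'E'
from bench import r,cams
from h import *
import sys
O=np.array([.458,-.146]);a=np.radians(79.4);Y=np.array([np.cos(a),np.sin(a)]);X=np.array([Y[1],-Y[0]])
s=r.get_state();q=s["eef_rot"];e=s["ee_pos"]
print("t",s["clock"],"case x,y,z mm",((e[:2]-O)@X*1e3).round(1),((e[:2]-O)@Y*1e3).round(1),(e[2]*1e3).round(1),"yaw",np.degrees(2*np.arctan2(q[2],q[1])).round(2),"gap",s["finger_gap"],"Fcase x,y,z",s["ft_force"][:2]@X,s["ft_force"][:2]@Y,s["ft_force"][2], "ztool",Ro.from_quat([q[1],q[2],q[3],q[0]]).as_matrix()[:,2].round(4))
if len(sys.argv)>1:
    n=sys.argv[1]; d=cams.get_image("scene"); cv2.imwrite(f"pics/{n}s.png",cv2.resize(d["img"][50:230,100:330,::-1],None,fx=3.2,fy=3.2,interpolation=cv2.INTER_CUBIC))
    d=cams.get_image("top"); cv2.imwrite(f"pics/{n}t.png",cv2.resize(d["img"][150:290,270:430,::-1],None,fx=4,fy=4,interpolation=cv2.INTER_CUBIC))
    d=cams.get_image("wrist"); cv2.imwrite(f"pics/{n}w.png",d["img"][:,:,::-1])
E
python3 st.py a
```

```text
t 9.1167 case x,y,z mm -4.6 85.8 114.2 yaw -10.94 gap 0.013054173398382649 Fcase x,y,z -0.2971093753560536 -0.08734975954416134 -2.355245870991036 ztool [-0.0039 -0.001  -1.    ]
```

View pics/as.png

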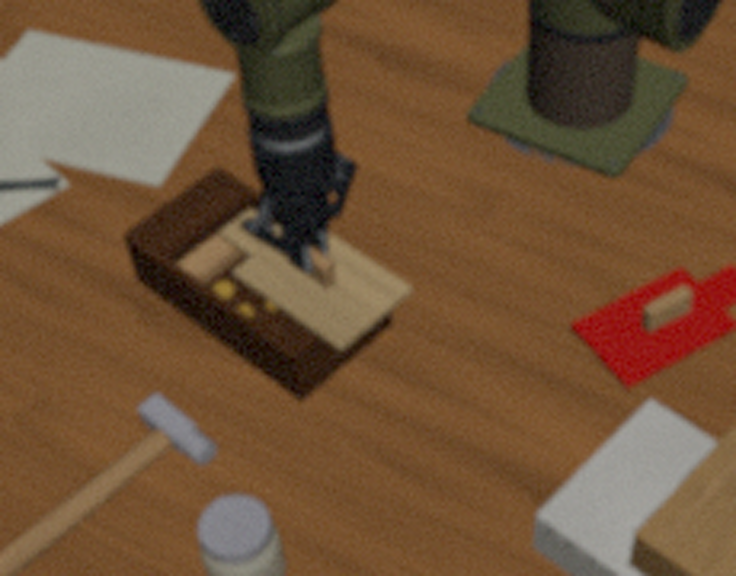

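View pics/at.png

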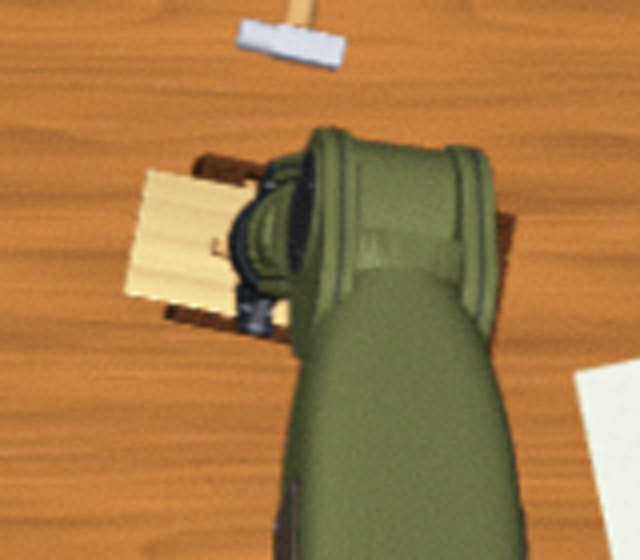

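View pics/aw.png

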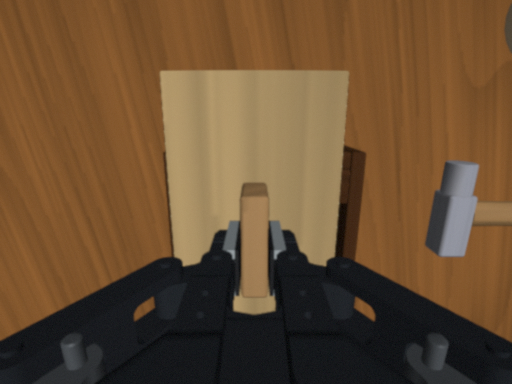

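Emit:
{"method": "arm_command", "body": {
  "commands": [
    [0.2,1.2,0,0,0.05],
    [0.2,1.2,0,0,0.05],
    [0.06,0.7,0.3,-0.005,0.05],
    [0,0,0.3,0,0.05],
    [0,0,0,0,0.05],
    [0,0,0,0,0.05]
  ]
}}

```text
clock: 9.77
ee_pos: [0.4691, -0.0887, 0.1097]
eef_rot: [-0.0, 0.996, -0.09, -0.001]
ft_force: [-0.3, -0.1, -2.4]
finger_gap: 0.0129
```

```bash
python3 st.py b
```

```text
t 9.7667 case x,y,z mm 0.4 58.3 109.7 yaw -10.38 gap 0.012916551588782028 Fcase x,y,z -0.2955080722679594 -0.11984581903300616 -2.3657423016714474 ztool [-1.3e-03  8.0e-04 -1.0e+00]
```

View pics/bs.png

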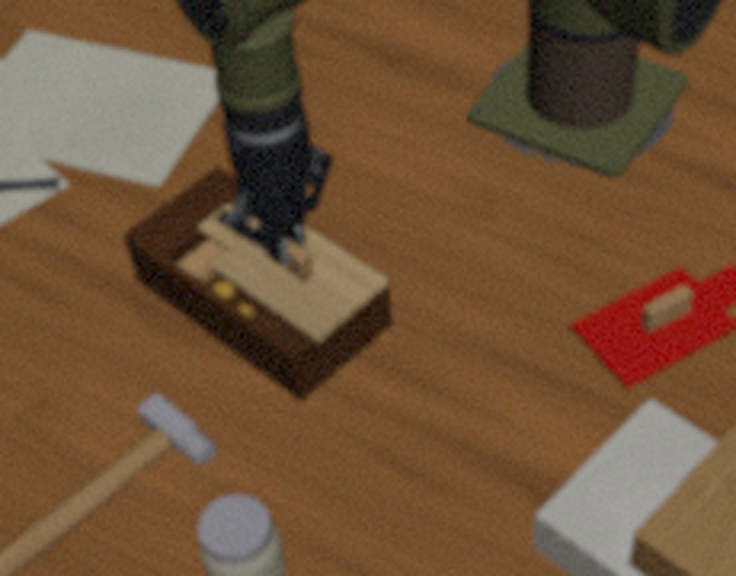

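View pics/bw.png

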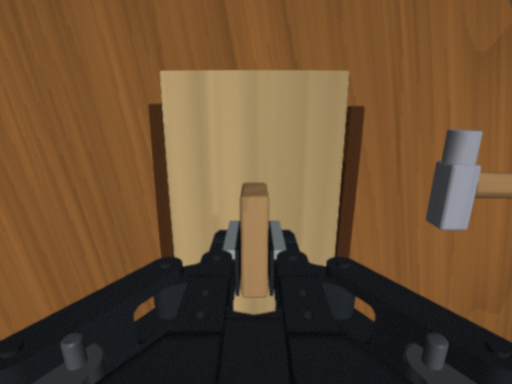

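Emit:
{"method": "arm_command", "body": {
  "commands": [
    [0,0,0.6,0,0.05],
    [0,0,0.6,0,0.05],
    [0,0,0.3,0,0.05],
    [0,0,0.2,0,0.05],
    [0,0,0.2,0,0.05],
    [0,0,0.2,0,0.05],
    [0,0,0,0,0.05]
  ]
}}

```text
clock: 10.5
ee_pos: [0.4686, -0.0917, 0.0901]
eef_rot: [0.002, 0.996, -0.091, -0.001]
ft_force: [-5.2, -5.5, 8.1]
finger_gap: 0.0131
```

Emit:
{"method": "arm_command", "body": {
  "commands": [
    [0,0,0.15,0,0.05],
    [0,0,0.15,0,0.05],
    [0,0,0.15,0,0.05],
    [0,0,0.1,0,0.05],
    [0,0,0,0,0.05]
  ]
}}

```text
clock: 10.92
ee_pos: [0.4684, -0.0935, 0.0852]
eef_rot: [0.005, 0.996, -0.092, -0.0]
ft_force: [-7.6, -10.7, 13.2]
finger_gap: 0.0132
```

```bash
python3 st.py c
```

```text
t 10.9167 case x,y,z mm 0.6 53.5 85.2 yaw -10.54 gap 0.013156274794693527 Fcase x,y,z -5.540566426056405 -11.944698350814827 13.162620799429725 ztool [-0.0018 -0.0089 -1.    ]
```

View pics/cs.png

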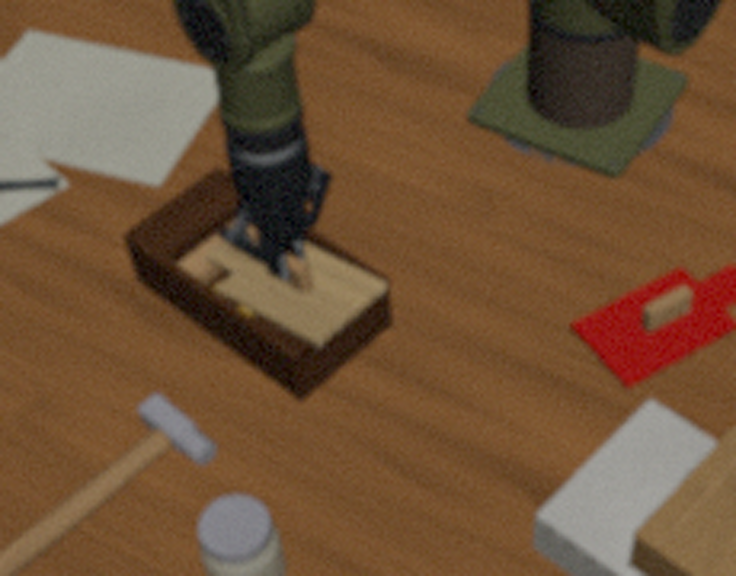

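View pics/cw.png

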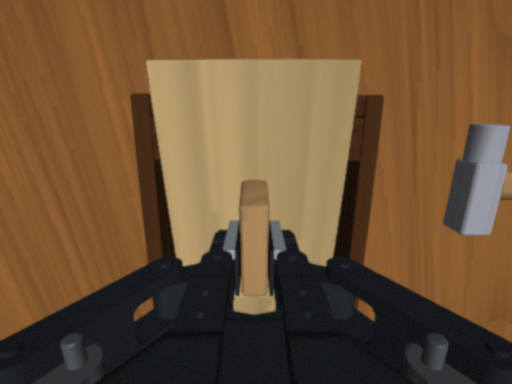

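```bash
cat > tilt.py <<'E'
import sys
from bench import r,cams
from h import *
exec(open("st.py").read().split("if len")[0])
d=cams.get_image("wrist"); cv2.imwrite(f"pics/{sys.argv[1]}w.png",d["img"][:,:,::-1])
P=cloud(d,s)
C=np.dstack([(P[...,:2]-O)@X,(P[...,:2]-O)@Y,P[...,2]])*1e3
# centre columns of the board beside the rib
hsv=cv2.cvtColor(d["img"],cv2.COLOR_RGB2HSV)
pts=[]
for u in (205,300):
    for v in range(50,230,4):
        c=C[v,u]; pts.append([v,*c.round(1)])
    A=np.array([p for p in pts if p[0]>70]);
A=np.array(pts)
e=s["ee_pos"]; ty=(e[:2]-O)@Y*1e3
k=(A[:,3]>25)&(A[:,2]>ty+5)&(A[:,2]<ty+85)
f=np.polyfit(A[k,2],A[k,3],1)
res=A[k,3]-np.polyval(f,A[k,2]); print("tilt deg",np.degrees(np.arctan(f[0])),"top z at TCP y",np.polyval(f,ty),"res",res.std(), "tail-most y",A[k,2].max(), "n",k.sum())
E
python3 tilt.py d
```

```text
t 11.0667 case x,y,z mm 0.6 53.5 85.2 yaw -10.54 gap 0.013111147933745832 Fcase x,y,z -5.272134879453534 -11.683761151697233 12.474664498282367 ztool [-0.0017 -0.0088 -1.    ]
tilt deg 10.238547125055812 top z at TCP y 72.6802317455111 res 0.6431550563560069 tail-most y 138.4 n 76
```

Emit:
{"method": "arm_command", "body": {
  "commands": [
    [0,0,0.2,0,0.05],
    [0,0,0.2,0,0.05],
    [0,0,0.2,0,0.05],
    [0,0,0,0,0.05],
    [0,0,0,0,0.05]
  ],
  "force": 25
}}

```text
clock: 11.53
ee_pos: [0.4683, -0.0945, 0.0792]
eef_rot: [0.006, 0.996, -0.092, -0.001]
ft_force: [-7.9, -13.8, 12.6]
finger_gap: 0.0133
```

```bash
python3 tilt.py e
```

```text
t 11.5333 case x,y,z mm 0.6 52.5 79.2 yaw -10.57 gap 0.013274995745168747 Fcase x,y,z -5.219917143420764 -15.050744038981783 12.63702389611815 ztool [-0.0021 -0.0112 -0.9999]
tilt deg 17.255800570848365 top z at TCP y 67.46163169792388 res 0.523498206529762 tail-most y 137.2 n 78
```

Emit:
{"method": "arm_command", "body": {
  "commands": [
    [0,0.5,0,0,0.05],
    [0,0.8,0,0,0.05],
    [0,0.8,0,0,0.05],
    [0,0.8,0,0,0.05],
    [0,0.8,0,0,0.05],
    [0,0.8,0,0,0.05],
    [0,0,0,0,0.05]
  ]
}}

```text
clock: 12.17
ee_pos: [0.4612, -0.1354, 0.0776]
eef_rot: [0.0, 0.996, -0.092, -0.0]
ft_force: [-0.0, 0.4, -2.0]
finger_gap: 0.0135
```

```bash
python3 tilt.py f; python3 st.py f
```

```text
t 12.1667 case x,y,z mm 1.2 11.0 77.6 yaw -10.53 gap 0.013465142023175074 Fcase x,y,z -0.07788673688420814 0.4158298944973998 -2.0067441717022154 ztool [-4.e-04 -7.e-04 -1.e+00]
tilt deg 17.516277796416706 top z at TCP y 65.65345819929027 res 0.5930087227872364 tail-most y 95.6 n 78
t 12.2167 case x,y,z mm 1.2 11.8 77.6 yaw -10.52 gap 0.013282124633797349 Fcase x,y,z 0.2907147853981468 0.7373981711537896 -2.567184847708867 ztool [-2.e-04  2.e-04 -1.e+00]
```

View pics/fs.png

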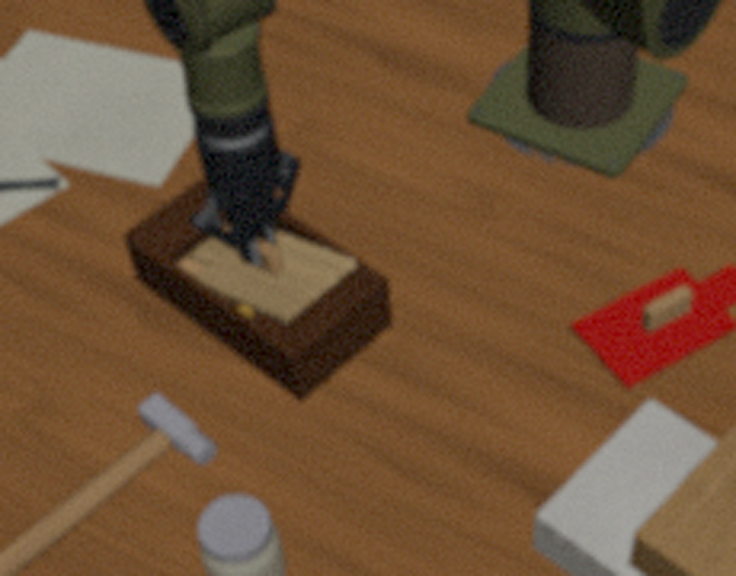

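View pics/fw.png

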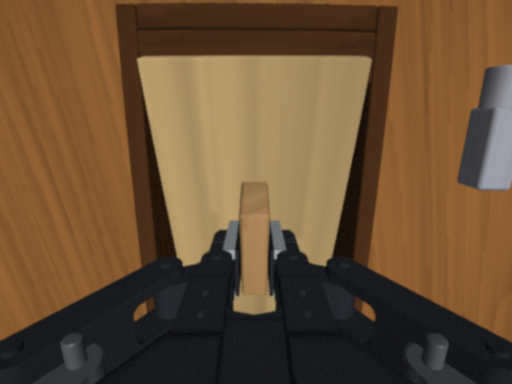

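```bash
cat > pt.py <<'E'
E
python3 - <<'E'
from h import *
exec(open("st.py").read().split("if len")[0])
img=cv2.imread("pics/fw.png")
from bench import cams
d=cams.get_image("wrist")
Q=plane(d,[[117.5,5],[396,8],[256,6],[256,29],[150,245],[364,245]],.072,s)
print(np.c_[(Q[:,:2]-O)@X,(Q[:,:2]-O)@Y]*1e3)
E
```

```text
t 12.3667 case x,y,z mm 1.2 12.7 77.7 yaw -10.43 gap 0.01321901554357334 Fcase x,y,z 0.2283858727846346 -0.7961442843793117 -2.4191084908991347 ztool [-2.e-04  3.e-04 -1.e+00]
[[-65.2567685  128.19871116]
 [ 67.48845906 127.27117121]
 [  0.66120972 127.1457344 ]
 [  0.69943061 117.12719064]
 [-60.48747918   3.82730326]
 [ 64.03170855   4.09436689]]
```

Emit:
{"method": "arm_command", "body": {
  "commands": [
    [0,0.4,0,0,0.05],
    [0,0.4,0,0,0.05],
    [0,0.4,0,0,0.05],
    [0,0,0,0,0.05],
    [0,0,0,0,0.05]
  ]
}}

```text
clock: 12.83
ee_pos: [0.4593, -0.1459, 0.0778]
eef_rot: [-0.0, 0.996, -0.091, 0.0]
ft_force: [-0.7, 1.1, -2.3]
finger_gap: 0.0135
```

```bash
python3 tilt.py g
```

```text
t 12.8333 case x,y,z mm 1.3 0.3 77.8 yaw -10.46 gap 0.013500864934137574 Fcase x,y,z -0.9029185439994469 0.994542474076266 -2.2918253659308436 ztool [ 1.e-04  1.e-04 -1.e+00]
tilt deg 17.789358865300983 top z at TCP y 65.69896820666955 res 0.6296009512372838 tail-most y 85.2 n 76
```

View pics/gw.png

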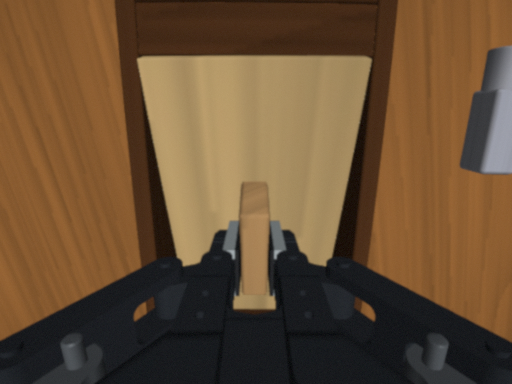

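Emit:
{"method": "arm_command", "body": {
  "commands": [
    [0,0,0.3,0,0.05],
    [0,0,0.3,0,0.05],
    [0,0,0.3,0,0.05],
    [0,0,0.3,0,0.05],
    [0,0,0,0,0.05]
  ]
}}

```text
clock: 13.3
ee_pos: [0.4598, -0.1454, 0.0656]
eef_rot: [-0.0, 0.996, -0.09, 0.0]
ft_force: [1.0, 3.5, 2.0]
finger_gap: 0.013
```

```bash
python3 tilt.py h
```

```text
t 13.3 case x,y,z mm 1.7 0.9 65.6 yaw -10.38 gap 0.012961952034984304 Fcase x,y,z 0.36725315563066135 3.580654503830723 1.9742034569935736 ztool [ 8.e-04  3.e-04 -1.e+00]
tilt deg 13.094581458932664 top z at TCP y 54.39321980272659 res 0.6325224228086064 tail-most y 85.0 n 76
```

View pics/hw.png

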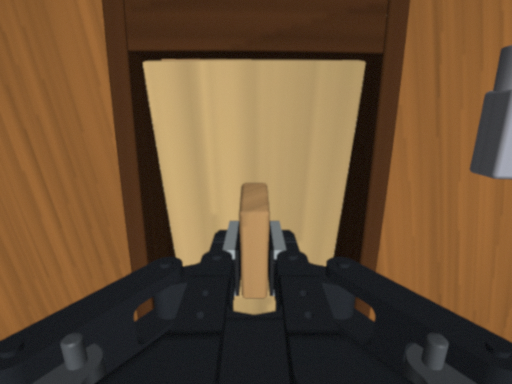

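Emit:
{"method": "arm_command", "body": {
  "commands": [
    [0,0,0.3,0,0.05],
    [0,0,0.3,0,0.05],
    [0,0,0.3,0,0.05],
    [0,0,0.3,0,0.05],
    [0,0,0,0,0.05]
  ]
}}

```text
clock: 13.77
ee_pos: [0.4591, -0.1458, 0.0531]
eef_rot: [0.0, 0.996, -0.091, -0.0]
ft_force: [1.3, 1.1, 0.4]
finger_gap: 0.0136
```

```bash
python3 tilt.py i
```

```text
t 13.7667 case x,y,z mm 1.0 0.4 53.1 yaw -10.42 gap 0.013616468832447267 Fcase x,y,z 1.1159913629232698 1.3104649010389178 0.419638361932676 ztool [-7.e-04 -2.e-04 -1.e+00]
tilt deg 6.89179005815746 top z at TCP y 42.31861118898288 res 0.6102202335267464 tail-most y 84.0 n 74
```

View pics/iw.png

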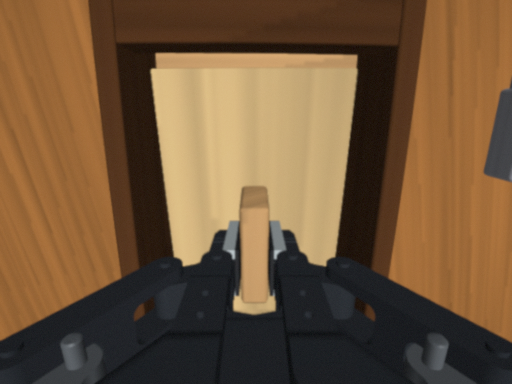

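Emit:
{"method": "arm_command", "body": {
  "commands": [
    [0,0,0.3,0,0.05],
    [0,0,0.3,0,0.05],
    [0,0,0.3,0,0.05],
    [0,0,0.1,0,0.05],
    [0,0,0.1,0,0.05],
    [0,0,0,0,0.05]
  ]
}}

```text
clock: 14.32
ee_pos: [0.4591, -0.1456, 0.0425]
eef_rot: [-0.0, 0.996, -0.091, -0.0]
ft_force: [0.2, 1.6, 1.1]
finger_gap: 0.0131
```

```bash
python3 tilt.py j
```

```text
t 14.3167 case x,y,z mm 1.0 0.6 42.5 yaw -10.43 gap 0.013095799496420788 Fcase x,y,z -0.07228134667132255 1.6396221472608912 1.1281156313949063 ztool [-6.e-04  3.e-04 -1.e+00]
tilt deg 1.1330990157297758 top z at TCP y 31.980490150652567 res 0.6181203500509891 tail-most y 85.2 n 74
```

View pics/jw.png

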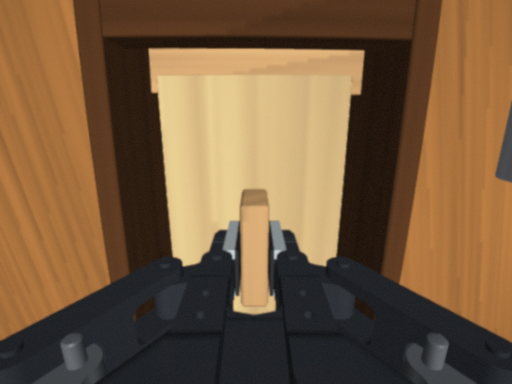

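Emit:
{"method": "arm_command", "body": {
  "commands": [
    [0,0,0.1,0,0.05],
    [0,0,0.1,0,0.05],
    [0,0,0,0,0.05]
  ]
}}

```text
clock: 14.62
ee_pos: [0.4594, -0.1452, 0.0407]
eef_rot: [-0.001, 0.996, -0.091, 0.0]
ft_force: [0.7, 4.1, 1.8]
finger_gap: 0.0132
```

```bash
python3 tilt.py k
```

```text
t 14.6167 case x,y,z mm 1.2 1.0 40.7 yaw -10.42 gap 0.013222723399371352 Fcase x,y,z -0.06698332762718943 4.177775065085703 1.8491238915483479 ztool [ 1.0e-04  1.1e-03 -1.0e+00]
tilt deg 0.13970974935603345 top z at TCP y 30.31877006808758 res 0.6337091054739833 tail-most y 83.9 n 71
```

Emit:
{"method": "arm_command", "body": {
  "commands": [
    [0,-0.3,0,0,0.05],
    [0,-0.4,0,0,0.05],
    [0,-0.4,0,0,0.05],
    [0,-0.4,0,0,0.05],
    [0,-0.3,0,0,0.05],
    [0,-0.2,0,0,0.05],
    [0,0,0,0,0.05],
    [0,0,0,0,0.05]
  ],
  "force": 30
}}

```text
clock: 15.33
ee_pos: [0.463, -0.1255, 0.0409]
eef_rot: [-0.0, 0.996, -0.091, 0.0]
ft_force: [0.2, 2.0, 0.2]
finger_gap: 0.0135
```

```bash
python3 tilt.py l
```

```text
t 15.3333 case x,y,z mm 1.2 21.1 40.9 yaw -10.4 gap 0.013540125580833468 Fcase x,y,z -0.16554004569462505 1.9688651709947247 0.21815650434262912 ztool [ 1.e-04  9.e-04 -1.e+00]
tilt deg 27.074822642623356 top z at TCP y 14.976123147556173 res 12.90849452597362 tail-most y 106.1 n 82
```

View pics/lw.png

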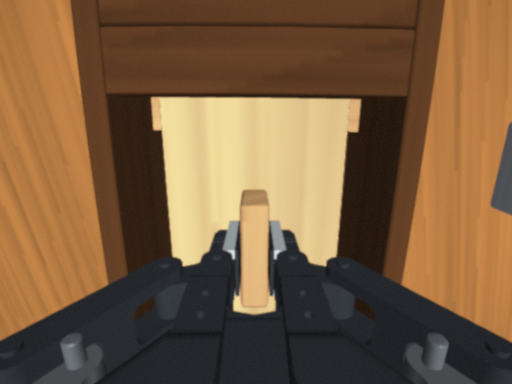

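Emit:
{"method": "arm_command", "body": {
  "commands": [
    [0,-0.1,0,0,0.05],
    [0,-0.1,0,0,0.05],
    [0,0,0,0,0.05],
    [0,0,0,0,0.05]
  ]
}}

```text
clock: 15.72
ee_pos: [0.4633, -0.1242, 0.0408]
eef_rot: [0.0, 0.996, -0.091, 0.0]
ft_force: [-0.8, -1.4, -0.6]
finger_gap: 0.013
```

Emit:
{"method": "arm_command", "body": {
  "commands": [
    [0,-0.1,0,0,0.05],
    [0,-0.1,0,0,0.05],
    [0,0,0,0,0.05],
    [0,0,0,0,0.05]
  ]
}}

```text
clock: 16.05
ee_pos: [0.4637, -0.122, 0.0408]
eef_rot: [-0.0, 0.996, -0.091, -0.0]
ft_force: [0.3, -0.3, -0.7]
finger_gap: 0.0131
```

Emit:
{"method": "arm_command", "body": {
  "commands": [
    [0,-0.1,0,0,0.05],
    [0,-0.1,0,0,0.05],
    [0,0,0,0,0.05],
    [0,0,0,0,0.05]
  ]
}}

```text
clock: 16.38
ee_pos: [0.4641, -0.1201, 0.0408]
eef_rot: [0.0, 0.996, -0.091, -0.0]
ft_force: [0.4, -1.1, -0.8]
finger_gap: 0.0131
```

Emit:
{"method": "arm_command", "body": {
  "commands": [
    [0,-0.1,0,0,0.05],
    [0,0,0,0,0.05],
    [0,0,0,0,0.05]
  ]
}}

```text
clock: 16.63
ee_pos: [0.4639, -0.1199, 0.0408]
eef_rot: [0.001, 0.996, -0.091, -0.0]
ft_force: [-1.1, -4.8, -0.5]
finger_gap: 0.0131
```

Emit:
{"method": "arm_command", "body": {
  "commands": [
    [0,-0.05,0,0,0.05],
    [0,0,0,0,0.05],
    [0,0,0,0,0.05],
    [0,0,0,0,0.05]
  ]
}}

```text
clock: 16.97
ee_pos: [0.4638, -0.1198, 0.0408]
eef_rot: [0.001, 0.996, -0.091, -0.0]
ft_force: [-2.0, -6.2, -0.4]
finger_gap: 0.0128
```

```bash
python3 st.py m
```

```text
t 16.9667 case x,y,z mm 0.9 26.8 40.8 yaw -10.49 gap 0.012834086499662445 Fcase x,y,z -0.8206641539675746 -6.5026910330929475 -0.41909366266706033 ztool [-9.0e-04 -2.6e-03 -1.0e+00]
```

View pics/mw.png

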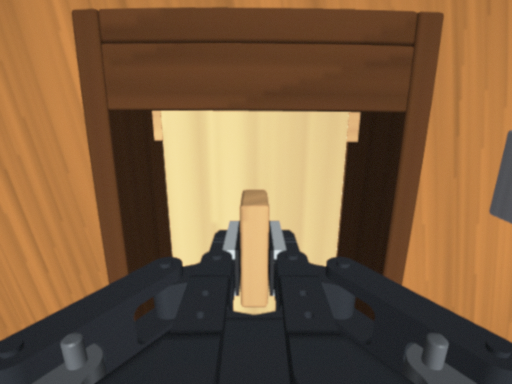

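Emit:
{"method": "arm_command", "body": {
  "commands": [
    [0,0,0,0,0.3],
    [0,0,0,0,0.4],
    [0,0,0,0,0.4],
    [0,0,0,0,0.4],
    [0,0,0,0,0.4]
  ]
}}

```text
clock: 17.53
ee_pos: [0.4645, -0.1183, 0.0408]
eef_rot: [-0.0, 0.996, -0.091, 0.0]
ft_force: [0.1, -0.5, 0.1]
finger_gap: 0.034
```

Emit:
{"method": "arm_command", "body": {
  "commands": [
    [0,0,-1,0,0.4],
    [0,0,-2,0,0.4],
    [0,0,-3,0,0.4],
    [0,0,-3,0,0.4],
    [0,0,-3,0,0.4],
    [0,0,-3,0,0.4],
    [0,0,0,0,0.4],
    [0,0,0,0,0.4]
  ]
}}

```text
clock: 18.2
ee_pos: [0.466, -0.1188, 0.1927]
eef_rot: [0.0, 0.996, -0.091, 0.002]
ft_force: [-0.1, -0.3, -1.4]
finger_gap: 0.034
```

```bash
python3 st.py n
```

```text
t 18.2 case x,y,z mm 2.8 28.2 192.7 yaw -10.41 gap 0.03401783334517467 Fcase x,y,z -0.007134724746923359 -0.3240232627814267 -1.3903021397829032 ztool [ 4.7e-03 -8.0e-04 -1.0e+00]
```

View pics/nw.png

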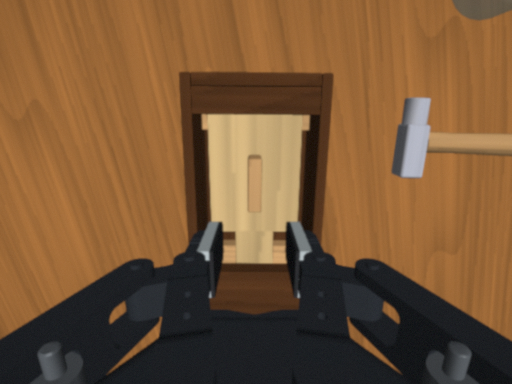

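View pics/ns.png

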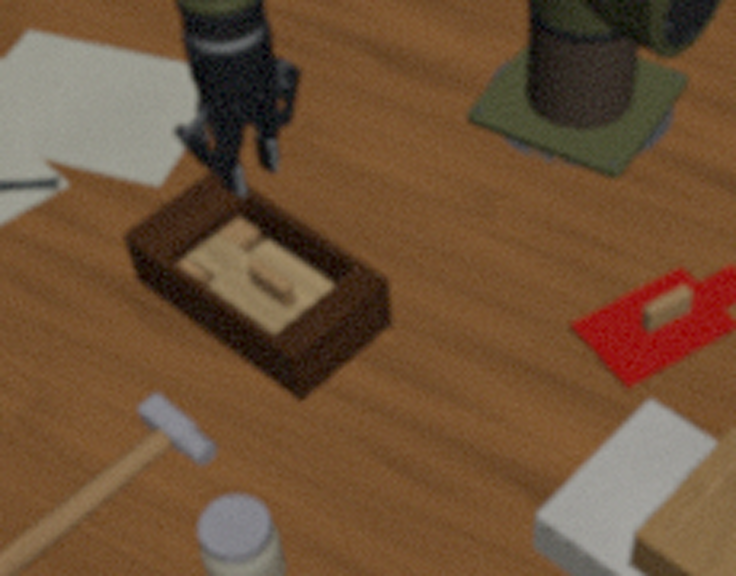

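```bash
python3 - <<'E'
from h import *
exec(open("st.py").read().split("if len")[0])
from bench import cams
d=cams.get_image("wrist"); P=cloud(d,s)
def q(uv,z):
    p=plane(d,uv,z,s); return (np.c_[(p[:,:2]-O)@X,(p[:,:2]-O)@Y]*1e3).round(1).tolist()
print("narrow lip edge",q([[255,114]],.072),"wide",q([[255,264]],.072),"outer end",q([[255,73]],.072))
print("rib ends",q([[255,156],[254,212]],.060),"shoulder",q([[220,232],[285,232]],.030), "side edges",q([[208.5,150],[300,150],[210,225],[300,225]],.03))
print("case inner",q([[185,150],[329,150]],.072))
K=[(225,v) for v in range(125,230,5)]+[(285,v) for v in range(125,230,5)]+[(254,v) for v in range(236,260,4)]
D=np.array([P[v,u] for u,v in K]); yy=(D[:,:2]-O)@Y*1e3; xx=(D[:,:2]-O)@X*1e3
A=np.c_[xx,yy,np.ones(len(yy))]; f,*_=np.linalg.lstsq(A,D[:,2]*1e3,rcond=None); print("plane slopes deg",np.degrees(np.arctan(f[:2])),"z at centre",f@[0,10,1])
E
```

```text
t 18.35 case x,y,z mm 0.2 28.2 189.6 yaw -10.42 gap 0.03415569159084042 Fcase x,y,z -0.7066338599186448 -0.11861781194478113 0.27257040002442123 ztool [-2.3e-03  8.0e-04 -1.0e+00]
narrow lip edge [[-0.5, 93.0]] wide [[-0.0, -57.1]] outer end [[-0.6, 127.6]]
rib ends [[-0.4, 53.4], [-1.2, -4.3]] shoulder [[-40.8, -39.8], [34.9, -39.6]] side edges [[-50.4, 55.4], [48.1, 55.6], [-52.1, -31.2], [51.9, -30.8]]
case inner [[-65.4, 60.6], [68.2, 61.0]]
plane slopes deg [0.04657967 0.22064477] z at centre 30.054657854498963
```

```bash
python3 - <<'E'
from bench import r,cams
import cv2,numpy as np
d=cams.get_image("scene"); a=np.load("scene0.npz")["img"].astype(int)
df=np.abs(d["img"].astype(int)-a).max(2)
for n,(u0,v0,u1,v1) in dict(jar=(158,200,192,242),spool=(200,232,225,262),hammer=(88,170,168,238)).items(): print(n,(df[v0:v1,u0:u1]>45).sum())
print(r.close_job())
E
```

```text
jar 0
spool 0
hammer 0
the job is handed in; nothing more can be done
None
```

I pulled the board out by its tongue, laid it flat on the bench, and took it again by the rib. I tilted it about 17° against the narrow lip, passed the tongue under the wide lip, and lowered the other end past the narrow lip. Then I drew the board back slowly until it pressed on the rubber stop with about 6.5 N, let go, and lifted clear. It took about 18 s, and the job is handed in.

**Last checks:**
- **Flat:** the board lies within about 0.2° of level, and its top is at 30 mm, as it should be with both ends on the ledges.
- **Under the lips:** in the last wrist picture both ends are under their lips. The rib is within about 2 mm of its expected place.
- **Other objects:** the jar, spool and hammer look the same as at the start in the scene camera, and the robot is touching nothing.

**What disagreed or stayed unmeasured:**
- The wrist camera put the case's narrow end 2 to 3 mm off my first estimate. It also read the wide lip's edge at −57 mm instead of −65 mm, which I didn't resolve.
- I didn't measure the board against the stop again after letting go. That it still presses there rests on the 6.5 N reading just before release and on the rib's position.

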